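# Clip the clay paddle onto its eye bolt

## Task

Lift the wooden clay paddle with the snap hook out of the rack, push the hook's gate against the front bar of the eye bolt on the post until the bar is inside, and lower it so that the gate snaps shut behind it. With the bar in the top of the hook, tug the paddle down with about 10 N for half a second to check that it is caught, then let go and leave it hanging there at rest. Work gently, with never more than 25 N between hook and eye, and leave everything else on the bench where it is.

Things in the scene. Friction and masses are not known exactly. Their poses are not given: they have to be found in the camera images.
- head (a point): Grip centre of the paddle: the flat steel head on top of its snap hook, 40 mm wide (along x), 12 mm thick (along y: grip it this way), 34 mm high, its top 14 mm above this point. Paddle axes: z up along it, x towards the gate and nose, y through its thickness. The head belongs to a wooden paddle of 0.15 to 0.33 kg, 182 mm tall in all.
- crown (a point): On the paddle 26 mm below the head point, under the hook's roof (a shallow inverted V): where the centre of the eye's 8 mm bar lies, within 2 mm, once seated. Hook loop in the x-z plane, 12 mm thick: spine on the -x side (inner face at x = -13 mm), nose on the +x side (x = +13 to +20 mm, its lower end 39 mm below the head point), the gate below the nose.
- hinge (a point): Hinge of the gate on the paddle, 76 mm below the head point and 17 mm to +x. The gate, a steel wire 4.4 mm thick and 35 mm long, stands up from here to the nose when shut. A bar coming from +x at 15 to 25 mm above this point pushes the gate inwards; if the hook is then lowered about 30 mm in place, the bar slides up past the gate's tip into the top of the hook and the gate snaps shut.
- gate (a joint): Angle of the snap hook's sprung gate, rad: 0 shut, 0.9 fully open (hard stop), the gate's top then near the spine. It springs shut by itself. Pushing it in takes about 2.5 N at first and some 5 N when open; beyond that the force rises steeply, at the stop. A push of 7 to 8 N in all swings it to about 0.8 rad, which is enough.
- blade (a point): Centre of the paddle's wooden blade, 44 x 12 x 80 mm, below the hook; its foot is 40 mm lower (168 mm below the head point). At the start the paddle stands upright with the foot 46 mm deep in the rack's slot with 1.5 mm of play: pull it straight up by more than 50 mm.
- slot (a point): Mouth of the paddle's slot, in the top face (58 mm above the bench) of a fixed dark wooden rack block, 90 x 130 x 58 mm. A thin needle tool stands in a hole of the same block, 63 mm away along its +y.
- stand: Fixed wooden stand: a slab 160 x 140 x 16 mm with a post 44 mm square, 215 mm high, its front face at x = +50 mm. Origin at bench level; z up, x from the eye towards the post (the way to push the hook), y along the eye's front bar. The bar's centre is at y = 0, z = 190 mm and, different each time and not reported, anywhere from x = -16 to -42 mm: feel for it or look.
- bolt (a point): Where the steel eye bolt enters the post's front face, 190 mm above the bench. It stands out to -x as a level loop of 8 mm round bar, 60 mm over its width, open 43 mm behind its front bar (where nose and gate go). The front bar's centre is 66 to 92 mm from this point, depending on how far the bolt is screwed in; it is tight and does not move when pressed gently.
- can: Bystander: metal can, 76 mm wide and 90 mm high; origin under its centre.
- cup: Bystander: white cup, 76 mm wide, 75 mm high; origin under its centre.
- puck: Bystander: plain wooden disc block standing between the rack and the stand, 56 mm wide, 50 mm high; origin under its centre.
- jar: Bystander: jar, 70 mm wide, 100 mm high; origin under its centre.
- tile: Bystander: clay tile lying flat, 100 x 160 x 12 mm; origin under its centre.
- needle: Bystander: the needle tool's wooden handle, 16 mm thick, 105 mm long, upright in the rack block; origin at its foot, 46 mm below the block's top.
There are look-alikes about, which are no part of the job. There is more than one size of the stand; the job needs the middle-sized.

How it is judged:
By the outcome, as a careful person would: the job done as asked, in the order asked, and still so for the second after the job is handed in, with the robot touching nothing.
It also fails if it takes over 54 s, if anything falls off the work surface, if the arm or the gripper's body presses on something with over 40 N, if the wrist force passes 120 N, or if a joint passes its speed limit or range.

## Robot

A 7-joint arm with a two-finger parallel gripper is mounted at the origin on the work surface. World frame = base frame: x ahead of the robot, y to its left, z up, the work surface at z = 0. Lengths are in m, angles in rad, forces in N, time in s.
With the tool pointing down it reaches from about 0.425 to 0.875 m from the base axis. Payload 9.9 kg.
Tool frame: the origin (TCP) lies midway between the tips of the shut fingers; the grasp point (between the pads) lies 19 mm behind it (bot.grip_depth is the z of the grasp point in the tool frame, in m); z points along the fingers, x is the direction in which the jaws open and shut, and the axes are right-handed (so a half turn about z gives the same grasp; the last joint's range is limited). The gripper opens to 85 mm and grips with 20 to 120 N. Pads are 22 mm wide; open, the fingers measure 114 mm over their backs; the gripper's body (76 mm by 85 mm) begins 54 mm behind the grasp point. The pads swing forward as they close: fully open they stand 13 mm farther back than shut.
Start: joints at [1.238, 0.576, 0.025, 1.437, -0.015, 1.129, -0.057], TCP at [0.166, -0.654, 0.231] pointing down, gripper open.
Joint ranges: [-2.76, 2.76], [-0.34, 2.15], [-1.52, 1.57], [0.19, 2.46], [-1.09, 4.23], [0.17, 1.99], [-2.82, 2.82]. Speed limits (rad/s): [2.22, 2.22, 3.01, 3.01, 3.14, 3.14, 3.14].

## Interface

Orientations are given as a unit quaternion [w, x, y, z].
In Python, from station import bot gives the robot as it stands.
- The arm moves only by the shell command python3 -m handwheel 'ROWS'. ROWS is JSON, a list of rows, each a list of 3 entries, a list of its own where there are three numbers: the shift along the tool's x, y, z normalised to -1 to 1, where 1 is 1000 mm, then the turn, a rotation vector about the tool's x, y, z normalised to -1 to 1, where 1 is 90 degrees, then the closure, from 0 (fully open) to 1 (shut). A call has exactly 5 rows; each row is the pose to reach, as a shift and turn from the pose measured when the call began, along the tool's axes at that moment; what a row does not reach only later rows make up. A row lasts 1/8 s, in which the tool goes at most 62.5 mm and 10.7 degrees, less where a joint would pass 70% of its speed; a pose out of reach is approached as far as the arm can. A call with a number of a shift or a turn outside -1 to 1 is refused whole. A call with a gripper value outside its range is refused whole. The fingers move at their own pace and stop on an object; the grip force is fixed at half the most. Time passes only in rows, so rows that repeat a pose let the fingers close, or fill a call up. It gives the time, the measured TCP pose, the force and the opening at its end, in the units of the state.
- bot.get_obs(): the state, without advancing time (a new reading comes with each control period).
- bot.snapshot(name): name is "scene" or "top"; returns the picture (400x640x3 uint8, red, green, blue); there is no depth.
- bot.camera_params(name): a dict with "intrinsics" (3x3 intrinsics, pixels), "k1" (the pictures are not rectified: a ray, as slopes to the right and down, at radius r is drawn at 1 + k1 r^2 times it, then the intrinsics apply), "world_from_camera" (4x4, takes a point from camera to world coordinates). Camera axes: x right, y down, z forward; pixel columns grow to the right and rows downward; lengths in m; the calibration is good to about 2 mm. A picture is of the moment at which its call begins. camera_params takes no time and is no camera call.
- bot.job_done(): hands the job in, once; it reports no verdict.
Trained networks look in the newest picture that a camera, given by its name, has taken for a name from the list of things; names that differ only in an ending like _2 or _b are one class to them, and where a whole thing is asked for, a point or a joint stands for the part that bears it (a point fixed in the world has none). Each returns a list of dicts, best first, with "score" (0 to 1); they miss things now and then, are a little off and sometimes report something else, mostly with a low value. They report only what shows in the picture. A call takes as long as a camera call. They do not tell look-alikes from the thing itself.
- bot.recognise(query, camera): "location" ([x, y, z] in m, in world coordinates, good to about 4 mm: the middle of the surface that is visible of it).
The state is a dict: "time_s": time; "joint_pos": joint angles; "dq": joint speeds; "tau": joint torques, N m; "eef_pos": TCP position; "tcp_rot": TCP orientation; "ft_force": force on the tool from outside, world axes, zero at the start; "ft_torque": the same for the moment, N m; "width": finger opening in m.
Only numpy, scipy, OpenCV 4.12 (cv2) and the standard library are available. Lean on these libraries where they do the work, as an engineer would, in place of code of your own. Each camera call takes 0.05 s, during which the arm holds its last target. There are 200 camera calls.

## Working session

There is one attempt and no reset: what is moved stays moved. The work goes in short steps, Python scripts to look and compute and a shell command to move; the robot and the scene stay as the last step left them, time stands still between calls to the robot, and variables do not carry over. Pictures are saved under pics/ and viewed, about 8 in all and at most 12, crops included, and the job is handed in when it is done.

```bash
mkdir -p pics; ls; python3 - <<'E'
from station import bot
import cv2,numpy as np
np.set_printoptions(precision=4,suppress=True)
for c in("scene","top"):
    im=bot.snapshot(c); cv2.imwrite(f"pics/{c}1.png",im[...,::-1])
    p=bot.camera_params(c); print(c,p["intrinsics"],p["k1"],p["world_from_camera"])
    for q in("head","crown","hinge","blade","slot","stand","bolt","puck","can","cup","jar","tile","needle"):
        print(q,[(np.round(d["location"],3).tolist(),round(d["score"],2)) for d in bot.recognise(q,c)])
o=bot.get_obs();print(o)
E
```

```text
pics
scene [[495.3672   0.     320.2189]
 [  0.     495.3672 193.0924]
 [  0.       0.       1.    ]] -0.08198711192942985 [[-0.7888  0.3702 -0.4907  1.3632]
 [ 0.6144  0.4995 -0.6107  1.0028]
 [ 0.019  -0.7832 -0.6215  1.1235]
 [ 0.      0.      0.      1.    ]]
head [([0.569, 0.158, 0.118], 0.58), ([0.439, -0.439, 0.067], 0.26)]
crown [([0.573, 0.158, 0.119], 0.8)]
hinge [([0.568, 0.156, 0.118], 0.82)]
blade [([0.568, 0.16, 0.116], 0.84)]
slot [([0.594, 0.201, 0.054], 0.97), ([0.618, -0.154, 0.019], 0.61)]
stand [([0.619, -0.152, 0.018], 0.94), ([0.362, -0.134, 0.012], 0.76), ([0.388, 0.126, 0.025], 0.66)]
bolt [([0.624, -0.157, 0.011], 0.78), ([0.603, 0.023, 0.045], 0.7), ([0.362, -0.138, 0.01], 0.68), ([0.382, 0.124, 0.024], 0.67)]
puck [([0.603, 0.023, 0.046], 0.76)]
can [([0.808, 0.058, 0.074], 0.6)]
cup [([0.795, -0.1, 0.054], 0.98), ([0.62, -0.154, 0.019], 0.45)]
jar [([0.437, -0.438, 0.065], 0.6), ([0.594, 0.2, 0.057], 0.5)]
tile [([0.54, 0.495, 0.011], 0.89)]
needle [([0.578, 0.215, 0.086], 0.48)]
top [[417.3706   0.     323.2191]
 [  0.     417.3706 206.634 ]
 [  0.       
[... 654 characters left out ...]
, 0.164], 0.69)]
cup [([0.804, -0.106, 0.033], 0.92)]
jar [([0.423, -0.452, 0.099], 0.73), ([0.562, 0.145, 0.163], 0.69)]
tile [([0.535, 0.496, 0.016], 0.73), ([0.565, 0.18, 0.054], 0.43)]
needle []
{'time_s': 1.4, 'joint_pos': array([ 1.2382,  0.5757,  0.0249,  1.4371, -0.015 ,  1.129 , -0.0565]), 'dq': array([ 0.0008, -0.0003, -0.0005, -0.0003,  0.0006,  0.001 , -0.0003]), 'tau': array([ -0.0008, -76.5492,   2.2484, -28.6297,   0.0154,   0.0028,
         0.0001]), 'eef_pos': array([ 0.1662, -0.6542,  0.2313]), 'tcp_rot': array([-0.    ,  0.7894, -0.6139, -0.    ]), 'ft_force': array([-0.173 ,  0.0599, -0.3526]), 'ft_torque': array([-0.0342,  0.063 ,  0.054 ]), 'width': 0.08555927604391733}
```

View pics/scene1.png

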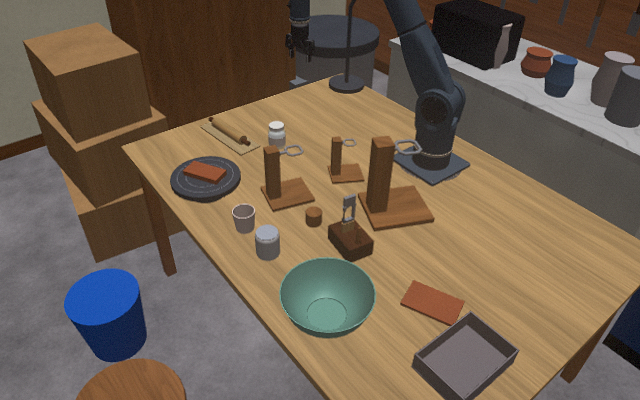

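View pics/top1.png

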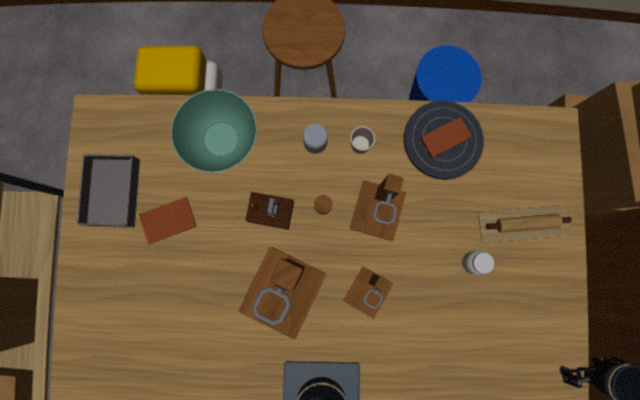

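The scene picture shows three stands. The middle-sized one is at scene (285,175) / top (380,208). The paddle in its rack is at scene (349,215) / top (270,208). I'll zoom in on both next.

```bash
cat > h.py <<'E'
import numpy as np,cv2
from station import bot
np.set_printoptions(precision=4,suppress=True)
P={c:bot.camera_params(c) for c in("scene","top")}
def proj(c,X):
    p=P[c];W=p["world_from_camera"];K=p["intrinsics"]
    q=(np.atleast_2d(X)-W[:3,3])@W[:3,:3];s=q[:,:2]/q[:,2:];s=s*(1+p["k1"]*(s**2).sum(1,keepdims=True))
    return s*K[0,0]+K[:2,2]
def ray(c,uv):
    p=P[c];W=p["world_from_camera"]
    s=cv2.undistortPoints(np.array([[uv]],float),p["intrinsics"],np.array([p["k1"],0,0,0.]))[0,0]
    # k1 model: distorted = s(1+k1 r^2), same as OpenCV
    return W[:3,3],W[:3,:3]@np.r_[s,1]
def atz(c,uv,z):
    o,d=ray(c,uv);return o+d*(z-o[2])/d[2]
def tri(a,b):
    o1,d1=ray("scene",a);o2,d2=ray("top",b);d1/=np.linalg.norm(d1);d2/=np.linalg.norm(d2)
    t=np.linalg.lstsq(np.c_[d1,-d2],o2-o1,rcond=None)[0];A=o1+d1*t[0];B=o2+d2*t[1];return (A+B)/2,np.linalg.norm(A-B)
E
python3 - <<'E'
import cv2,numpy as np
def crop(n,x0,y0,w,h,s,o):
    a=cv2.resize(cv2.imread(f"pics/{n}.png")[y0:y0+h,x0:x0+w],None,fx=s,fy=s,interpolation=cv2.INTER_CUBIC)
    for x in range(-(-x0//10)*10,x0+w,10): cv2.putText(a,str(x),((x-x0)*s,8),0,.3,(0,255,255));cv2.line(a,((x-x0)*s,10),((x-x0)*s,16),(0,255,255))
    for y in range(-(-y0//10)*10,y0+h,10): cv2.putText(a,str(y),(0,(y-y0)*s+4),0,.3,(0,255,255))
    return a
a=crop("top1",345,165,70,85,7,0);b=crop("top1",240,185,58,50,5,0)
cv2.imwrite("pics/c1.png",crop("top1",240,165,175,85,4.5.__int__(),0))
A=crop("top1",345,168,68,75,8,0);cv2.imwrite("pics/c1.png",A)
B=crop("scene1",255,135,130,70,6,0)
C=crop("scene1",320,185,60,80,7,0);D=crop("top1",242,185,55,50,7,0)
cv2.imwrite("pics/c2.png",B)
m=np.zeros((560,810,3),np.uint8);m[:560,:420]=C;m[:350,420:805]=D
cv2.imwrite("pics/c3.png",m[:,:800])
E
```

```text
(no output)
```

View pics/c1.png

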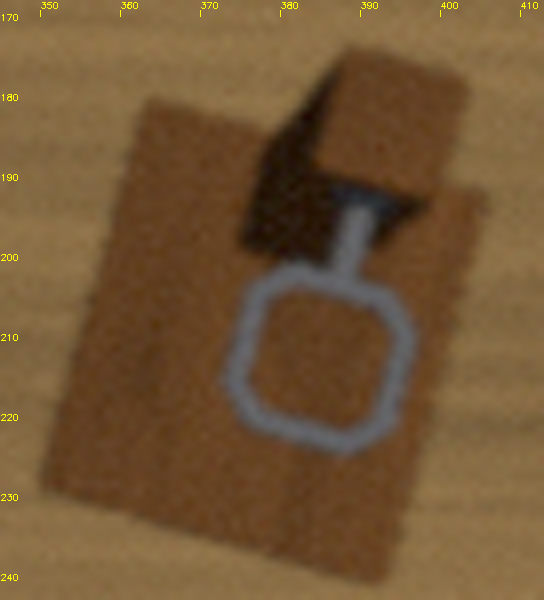

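View pics/c2.png

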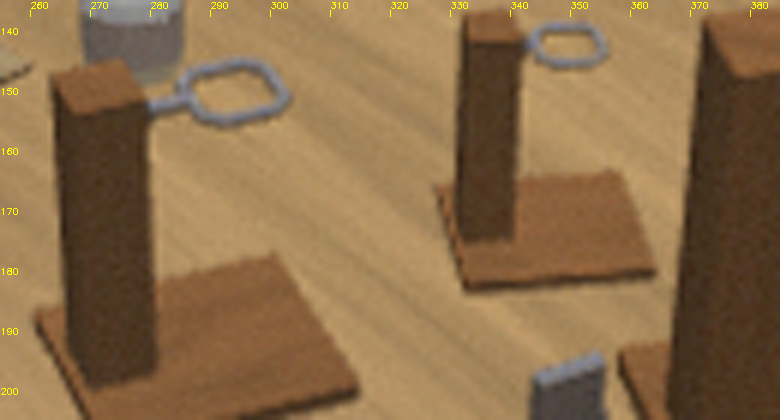

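View pics/c3.png

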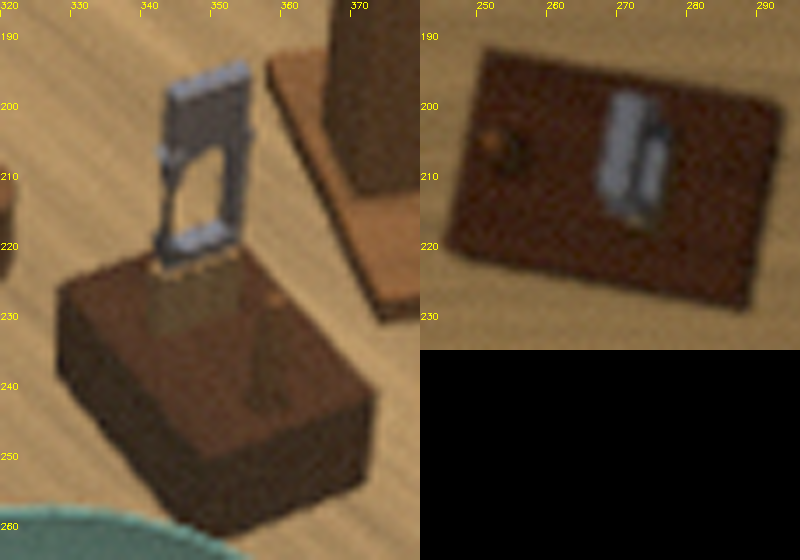

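```bash
python3 - <<'E'
from h import *
from scipy.optimize import least_squares
def w(p,L): 
    c,s=np.cos(p[2]),np.sin(p[2]);L=np.array(L,float);return np.c_[p[0]+c*L[:,0]-s*L[:,1],p[1]+s*L[:,0]+c*L[:,1],L[:,2]]
# slab may be offset along x: param p[3]=slab centre x; p[4]=bar x
def model(p):
    X=p[3];sl=[[X+.08,.07,.016],[X-.08,.07,.016],[X-.08,-.07,.016],[X+.08,-.07,.016]]
    post=[[.05,.022,.215],[.05,-.022,.215],[.094,-.022,.215],[.094,.022,.215]]
    return w(p,sl),w(p,post),w(p,[[p[4],0,.19],[.05,0,.19]])
T=[[363.3,180.3],[350,228.5],[392,240.3],[404.5,191.5],  [384,190.5],[398.5,193.5],[402,178],[388,174.3], [383.5,221.7]]
S=[[300.5,178],[314,200], [268,154.2],[279.3,151],[276,145]]
def f(p):
    a,b,c=model(p)
    t=proj("top",np.r_[a,b,c[:1]])-T
    s=proj("scene",np.r_[b[[0,1,2]]])-S[2:]
    return np.r_[t.ravel(),s.ravel()]
r=least_squares(f,[.58,-.16,-.24,.03,-.03],loss="soft_l1")
print(r.x,"yawdeg",np.degrees(r.x[2]));print(f(r.x).reshape(-1,2))
a,b,c=model(r.x);print("bar",c,"scene px of slab",proj("scene",a),proj("scene",c))
for e in(.03,-.03): print(proj("scene",w(r.x,[[r.x[4],e*.6,.19],[r.x[4]+.025,e,.19]])))
# rack
def mr(p): return w(p,[[.045,.065+p[3],.058],[-.045,.065+p[3],.058],[-.045,-.065+p[3],.058],[.045,-.065+p[3],.058]])
Tr=[[251.8,192.3],[247,219.8],[287.8,229],[293,199.5]]
g=lambda p:(proj("top",np.r_[mr(p),w(p,[[0,0,.194]])])-(Tr+[[270.6,206.6]])).ravel()
r2=least_squares(g,[.56,.14,-.18,0]);print(r2.x,np.degrees(r2.x[2]));print(g(r2.x).reshape(-1,2))
print("rack scene",proj("scene",mr(r2.x)),"head scene",proj("scene",w(r2.x,[[0,0,.194],[-.02,-.006,.194],[.02,.006,.194]])))
print("head top tri",tri([349,196.5],[270.6,206.6]))
E
```

```text
[ 0.557  -0.1576 -0.2464  0.0239 -0.0287] yawdeg -14.11931187079308
[[ -0.7461  -0.6909]
 [ -0.5893   0.264 ]
 [  1.0942   0.4683]
 [  1.0756  -0.0537]
 [ -1.0586  -0.6081]
 [  0.4537   0.8015]
 [  0.9362   0.5475]
 [ -0.9897  -0.1422]
 [ -1.3638  -0.2132]
 [ 12.551   -4.0585]
 [ -3.2538  -7.5361]
 [-12.3576   1.1686]]
bar [[ 0.5292 -0.1506  0.19  ]
 [ 0.6055 -0.1698  0.19  ]] scene px of slab [[272.4336 208.7732]
 [314.9852 197.6477]
 [300.2354 175.9864]
 [259.6352 185.8897]] [[300.1808 148.1432]
 [278.5183 153.001 ]]
[[302.1642 150.8423]
 [296.6199 154.2321]]
[[298.2278 145.4856]
 [290.203  145.2222]]
[ 0.5637  0.1486 -0.1638  0.0182] -9.385549305670933
[[-0.0799 -0.5881]
 [-1.4337  1.1369]
 [ 0.3681  0.0537]
 [ 0.9909  0.1726]
 [ 0.1359 -0.7189]]
rack scene [[348.4484 249.2947]
 [373.2453 239.7908]
 [351.5001 215.386 ]
 [327.5762 223.8246]] head scene [[349.4658 194.8599]
 [354.0764 191.8834]
 [344.7804 197.8844]]
head top tri (array([0.5635, 0.1488, 0.1875]), np.float64(0.0026216892077415843))
```

```bash
python3 - <<'E'
from h import *
from scipy.optimize import least_squares
def w(p,L): 
    c,s=np.cos(p[2]),np.sin(p[2]);L=np.array(L,float);return np.c_[p[0]+c*L[:,0]-s*L[:,1],p[1]+s*L[:,0]+c*L[:,1],L[:,2]]
def model(p):
    X=p[3];sl=[[X+.08,.07,.016],[X-.08,.07,.016],[X-.08,-.07,.016],[X+.08,-.07,.016]]
    post=[[.05,.022,.215],[.05,-.022,.215],[.094,-.022,.215],[.094,.022,.215]]
    return w(p,np.r_[sl,post,[[p[4],0,.19]]])
T=[[363.3,180.3],[350,228.5],[392,240.3],[404.5,191.5],  [384,190.5],[398.5,193.5],[402,178],[388,174.3], [383,221.7]]
S={1:[314,200],2:[300.5,178],3:[261,188],4:[279.3,151],5:[276,145.3],6:[264,147.3],7:[268.5,154.2],8:[300.5,149.2]}
k=list(S)
def f(p):
    X=model(p[:5]); return np.r_[(proj("top",X)-T+p[5:7]).ravel(),(proj("scene",X[k])-[S[i] for i in k]+p[7:9]).ravel(),p[5:9]*1.]
r=least_squares(f,[.58,-.16,-.24,.03,-.03,0,0,0,0],loss="soft_l1")
print(r.x,np.degrees(r.x[2]));print(f(r.x)[:34].reshape(-1,2));print("bar",model(r.x)[-1])
E
```

```text
[ 0.5579 -0.1572 -0.2501  0.0237 -0.0295  0.2176  0.15    0.1645  1.3247] -14.329141485819918
[[-0.5419 -0.8012]
 [-0.5668  0.0952]
 [ 1.0731  0.4593]
 [ 1.2371 -0.0095]
 [-0.9308 -0.7861]
 [ 0.5655  0.6812]
 [ 1.1062  0.446 ]
 [-0.8038 -0.3006]
 [-0.9237 -0.0904]
 [ 1.0383 -0.8373]
 [-0.0856 -0.5495]
 [-1.2511 -0.729 ]
 [ 1.2384  0.5854]
 [ 0.0806 -0.4066]
 [-0.3435  0.2755]
 [-0.5938  0.1758]
 [-0.0392  0.3702]]
bar [ 0.5292 -0.1499  0.19  ]
```

```bash
cat > go.py <<'E'
import sys
from h import *
from scipy.spatial.transform import Rotation as R
o=bot.get_obs();q=o["tcp_rot"];C=R.from_quat([q[1],q[2],q[3],q[0]])
def down(a):  # tool down, tool x at world angle a deg
    a=np.radians(a);x=np.array([np.cos(a),np.sin(a),0]);z=np.array([0,0,-1.]);return R.from_matrix(np.c_[x,np.cross(z,x),z])
def to(p,a):
    D=down(a);print("to",p,"shift",C.inv().apply(np.array(p)-o["eef_pos"]).round(4),"turn",((C.inv()*D).as_rotvec()/(np.pi/2)).round(4))
def st():
    x=C.as_matrix();print("t",o["time_s"].__round__(2),"pos",o["eef_pos"],"xang",np.degrees(np.arctan2(x[1,0],x[0,0])).round(2),"z",x[:,2],"F",o["ft_force"],"M",o["ft_torque"],"w",round(o["width"],4))
if __name__=="__main__":
    st();v=list(map(float,sys.argv[1:]))
    for i in range(0,len(v),4): to(v[i:i+3],v[i+3])
E
python3 go.py .40 -.45 .40 -80 .565 .149 .40 -100
```

```text
t 1.4 pos [ 0.1662 -0.6542  0.2313] xang -75.75 z [ 0.  0. -1.] F [-0.173   0.0599 -0.3526] M [-0.0342  0.063   0.054 ] w 0.0856
to [0.4, -0.45, 0.4] shift [-0.1404 -0.2769 -0.1687] turn [-0.      0.      0.0473]
to [0.565, 0.149, 0.4] shift [-0.6803 -0.5843 -0.1687] turn [-0.      0.      0.2695]
```

```bash
python3 -m handwheel '[[[-0.02,-0.04,-0.05],[0,0,0.02],0],[[-0.04,-0.08,-0.09],[0,0,0.03],0],[[-0.07,-0.14,-0.13],[0,0,0.05],0],[[-0.10,-0.20,-0.16],[0,0,0.05],0],[[-0.14,-0.25,-0.17],[0,0,0.05],0]]'; python3 go.py .50 -.15 .40 -90 .5635 .1485 .35 -100
```

```text
time_s: 2.02
eef_pos: [0.3569, -0.4779, 0.3957]
tcp_rot: [0.0, 0.765, -0.645, 0.001]
ft_force: [1.1, -0.2, -0.7]
width: 0.0856
t 2.02 pos [ 0.3569 -0.4779  0.3957] xang -80.27 z [ 0.0014 -0.0017 -1.    ] F [ 1.0881 -0.206  -0.7236] M [ 0.0308 -0.0956  0.0544] w 0.0856
to [0.5, -0.15, 0.4] shift [-0.299  -0.1965 -0.0047] turn [-0.0008 -0.0011  0.1082]
to [0.5635, 0.1485, 0.35] shift [-0.5825 -0.3095  0.0449] turn [-0.0009 -0.0011  0.2193]
```

```bash
python3 -m handwheel '[[[-0.06,-0.04,0],[0,0,0.04],0],[[-0.12,-0.08,0],[0,0,0.08],0],[[-0.18,-0.12,0],[0,0,0.12],0],[[-0.24,-0.16,0],[0,0,0.16],0],[[-0.29,-0.19,0],[0,0,0.2],0]]'; python3 go.py .5635 .1485 .33 -100
```

```text
time_s: 2.65
eef_pos: [0.482, -0.191, 0.3956]
tcp_rot: [0.0, -0.653, 0.757, -0.001]
ft_force: [2.0, -0.4, 0.6]
width: 0.0854
t 2.65 pos [ 0.482  -0.191   0.3956] xang -98.39 z [ 0.0021 -0.0019 -1.    ] F [ 1.992  -0.3626  0.5778] M [-0.0021 -0.0334  0.0064] w 0.0854
to [0.5635, 0.1485, 0.33] shift [-0.3478 -0.0309  0.0651] turn [-0.0015 -0.001   0.0179]
```

```bash
python3 -m handwheel '[[[-0.06,-0.025,0],[0,0,0],0],[[-0.12,-0.05,0],[0,0,0],0],[[-0.18,-0.07,0.0],[0,0,0],0],[[-0.24,-0.09,0.02],[0,0,0],0],[[-0.28,-0.10,0.04],[0,0,0],0]]'; python3 go.py .5635 .1485 .23 -99.7
```

```text
time_s: 3.28
eef_pos: [0.623, 0.0736, 0.3553]
tcp_rot: [0.001, -0.654, 0.757, -0.002]
ft_force: [1.1, -0.8, -0.2]
width: 0.0855
t 3.27 pos [0.623  0.0736 0.3553] xang -98.36 z [ 0.0036 -0.0014 -1.    ] F [ 1.1268 -0.79   -0.1732] M [-0.0147 -0.0138  0.0049] w 0.0855
to [0.5635, 0.1485, 0.23] shift [-0.0655  0.0702  0.125 ] turn [-0.0024 -0.0005  0.0149]
```

```bash
python3 -m handwheel '[[[-0.03,0.03,0.02],[-0.002,0,0.015],0],[[-0.05,0.055,0.04],[-0.002,0,0.015],0],[[-0.0655,0.07,0.07],[-0.002,0,0.015],0],[[-0.0655,0.07,0.10],[-0.002,0,0.015],0],[[-0.0655,0.07,0.115],[-0.002,0,0.015],0]]'; python3 go.py .5635 .1485 .163 -99.7
python3 - <<'E'
from h import *
A=bot.snapshot("top");B=bot.snapshot("scene")
m=np.hstack([cv2.resize(A[150:250,220:330],None,fx=3.6,fy=3.6,interpolation=2),cv2.resize(B[130:230,300:400],None,fx=3.6,fy=3.6,interpolation=2)])
cv2.imwrite("pics/g1.png",m[...,::-1]);
for q in("head","crown"):
  for c in("top","scene"): print(q,c,[(d["location"],d["score"]) for d in bot.recognise(q,c)])
E
```

```text
time_s: 3.9
eef_pos: [0.563, 0.1484, 0.2388]
tcp_rot: [-0.001, -0.645, 0.764, -0.0]
ft_force: [0.0, -0.2, 0.2]
width: 0.0848
t 3.9 pos [0.563  0.1484 0.2388] xang -99.69 z [-0.001  -0.0016 -1.    ] F [ 0.0323 -0.2139  0.1654] M [ 0.0187 -0.0072 -0.0017] w 0.0848
to [0.5635, 0.1485, 0.163] shift [-0.0004 -0.0005  0.0757] turn [ 0.0004 -0.0011  0.0002]
head top []
head scene [([0.5689, 0.158, 0.1149], 0.87)]
crown top []
crown scene [([0.5709, 0.155, 0.118], 0.92)]
```

View pics/g1.png

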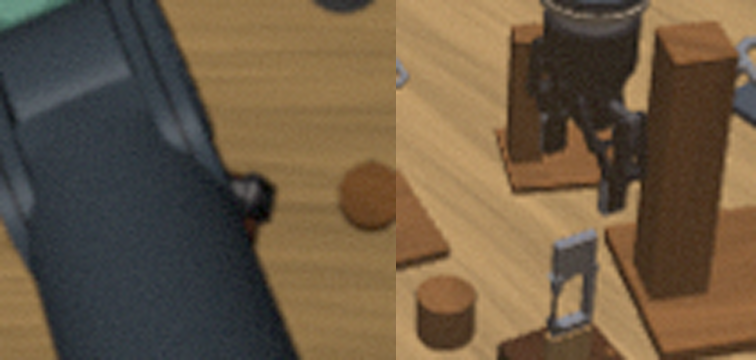

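The fingers straddle the head (scene crop: head at (575,260), fingers at (553,130) and (612,180)). I'll descend and grip.

```bash
python3 -m handwheel '[[[0,0,0.025],[0,0,0],0],[[0,0,0.05],[0,0,0],0],[[0,0,0.068],[0,0,0],0],[[0,0,0.076],[0,0,0],0],[[0,0,0.076],[0,0,0],0]]';python3 go.py; python3 -m handwheel '[[[0,0,0],[0,0,0],0.6],[[0,0,0],[0,0,0],0.8],[[0,0,0],[0,0,0],1],[[0,0,0],[0,0,0],1],[[0,0,0],[0,0,0],1]]'; python3 go.py
```

```text
time_s: 4.82
eef_pos: [0.5648, 0.1484, 0.1655]
tcp_rot: [0.001, -0.644, 0.765, -0.001]
ft_force: [0.3, 0.4, 0.1]
width: 0.0852
t 4.83 pos [0.5648 0.1484 0.1655] xang -99.75 z [ 0.0026 -0.0003 -1.    ] F [0.3206 0.3782 0.1331] M [-0.0021  0.0125  0.0355] w 0.0852
time_s: 5.45
eef_pos: [0.5651, 0.1486, 0.1658]
tcp_rot: [0.001, -0.644, 0.765, -0.001]
ft_force: [-0.1, -0.1, 3.1]
width: 0.0109
t 5.45 pos [0.5651 0.1486 0.1658] xang -99.75 z [ 0.0033  0.0001 -1.    ] F [-0.1094 -0.071   3.086 ] M [ 0.1044 -0.0636  0.0239] w 0.0109
```

```bash
python3 -m handwheel '[[[0,0,-0.01],[0,0,0],1],[[0,0,-0.03],[0,0,0],1],[[0,0,-0.05],[0,0,0],1],[[0,0,-0.07],[0,0,0],1],[[0,0,-0.10],[0,0,0],1]]'; python3 go.py
python3 - <<'E'
from go import *
# paddle pose: head P, stand frame
import math
S=np.array([.5579,-.1572]);y=-.2501;ex=np.array([math.cos(y),math.sin(y)])
# target: gate outer face (x=+19mm) 25 mm in front of bar face
for gap in(.04,):
    h=S+ex*(-.0295-.004-.0195-gap); print(h); to([h[0],h[1],.27],-104.3); to([h[0],h[1],.232],-104.3)
E
```

```text
time_s: 6.08
eef_pos: [0.5641, 0.1482, 0.2662]
tcp_rot: [0.0, -0.644, 0.765, -0.001]
ft_force: [0.6, -1.0, -2.9]
width: 0.0112
t 6.08 pos [0.5641 0.1482 0.2662] xang -99.74 z [ 0.0014 -0.0006 -1.    ] F [ 0.6464 -1.0065 -2.9018] M [ 0.0249 -0.0407  0.0259] w 0.0112
[ 0.4678 -0.1342]
to [np.float64(0.4677934460882715), np.float64(-0.13418242101886532), 0.27] shift [ 0.2946  0.0471 -0.0038] turn [-0.0009 -0.0002  0.0506]
to [np.float64(0.4677934460882715), np.float64(-0.13418242101886532), 0.232] shift [0.2946 0.0471 0.0342] turn [-0.0009 -0.0002  0.0506]
```

```bash
python3 - <<'E'
from h import *
for n,uv,z in(("big post top L",(275,258),.28),("big post top R",(305,262),.28),("big top BR",(300,290),.28),("big low L",(272,285),.28),("sm post",(375,279),.16),("sm eye front",(371,307),.14),("puck",(323,203),.05)): print(n,atz("top",uv,z)[:2])
for s in((372,137),(378,212),(395,136)): print(ray("scene",s)[1])
print("post top tri",tri((384,147),(288,272)),"base",atz("scene",(378,212),.016),atz("scene",(395,207),.016))
E
```

```text
big post top L [0.426  0.1237]
big post top R [0.4181 0.0505]
big top BR [0.3506 0.0608]
big low L [0.3609 0.1288]
sm post [ 0.3747 -0.137 ]
sm eye front [ 0.2972 -0.1296]
puck [0.5935 0.0076]
[-0.6153 -0.6031 -0.5306]
[-0.5687 -0.5199 -0.6492]
[-0.6529 -0.5755 -0.5281]
post top tri (array([0.3884, 0.096 , 0.2705]), np.float64(0.012039367613114778)) base [0.393  0.1159 0.016 ] [0.3266 0.1319 0.016 ]
```

```bash
python3 -m handwheel '[[[0.04,0.008,0],[0,0,0.01],1],[[0.09,0.018,0],[0,0,0.02],1],[[0.14,0.035,0],[0,0,0.03],1],[[0.19,0.05,0],[0,0,0.05],1],[[0.23,0.055,0],[0,0,0.05],1]]'; python3 go.py .4678 -.1342 .27 -104.3  .4678 -.1342 .232 -104.3
```

```text
time_s: 6.7
eef_pos: [0.4692, -0.071, 0.2667]
tcp_rot: [-0.0, -0.613, 0.79, -0.001]
ft_force: [0.9, -0.6, -2.3]
width: 0.0109
t 6.7 pos [ 0.4692 -0.071   0.2667] xang -104.33 z [ 0.0008 -0.0011 -1.    ] F [ 0.9026 -0.6304 -2.3435] M [ 0.0343 -0.1257 -0.0003] w 0.0109
to [0.4678, -0.1342, 0.27] shift [ 0.0616 -0.0143 -0.0032] turn [-0.0006 -0.0005 -0.0003]
to [0.4678, -0.1342, 0.232] shift [ 0.0615 -0.0143  0.0348] turn [-0.0006 -0.0005 -0.0003]
```

```bash
python3 -m handwheel '[[[0.03,-0.007,0],[0,0,0],1],[[0.05,-0.014,0.01],[0,0,0],1],[[0.0615,-0.0143,0.025],[0,0,0],1],[[0.0615,-0.0143,0.0348],[0,0,0],1],[[0.0615,-0.0143,0.0348],[0,0,0],1]]'; python3 go.py .4678 -.1342 .232 -104.3 
python3 - <<'E'
from h import *
A=bot.snapshot("top");B=bot.snapshot("scene")
m=np.hstack([cv2.resize(A[170:260,340:430],None,fx=4.4,fy=4.4,interpolation=2),cv2.resize(B[120:210,250:340],None,fx=4.4,fy=4.4,interpolation=2)])
cv2.imwrite("pics/g2.png",m[...,::-1])
E
```

```text
time_s: 7.32
eef_pos: [0.4675, -0.1334, 0.2316]
tcp_rot: [-0.0, -0.614, 0.79, 0.0]
ft_force: [0.3, 0.4, -2.5]
width: 0.0114
t 7.33 pos [ 0.4675 -0.1334  0.2316] xang -104.29 z [-0.0005 -0.0004 -1.    ] F [ 0.2677  0.3626 -2.53  ] M [0.0405 0.0134 0.082 ] w 0.0114
to [0.4678, -0.1342, 0.232] shift [ 0.0007 -0.0005 -0.0004] turn [ 0.0003 -0.0003  0.0001]
```

View pics/g2.png

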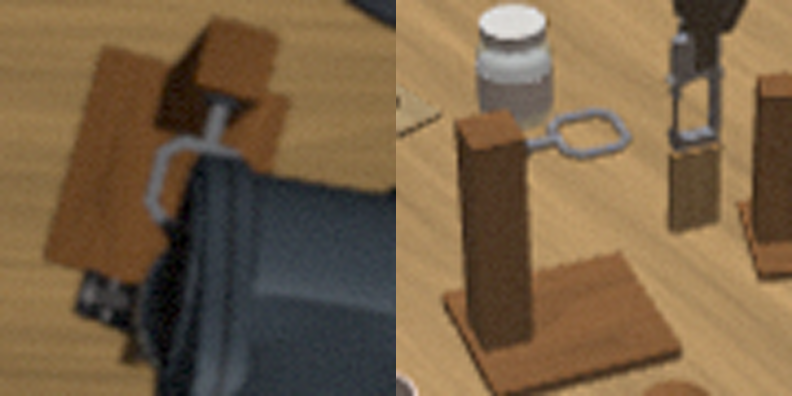

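The paddle hangs upright with the gate facing the eye (scene crop: gate at (675,100), bar at (625,135)). Now I'll approach and feel for the bar.

```bash
python3 -m handwheel '[[[0,-0.01,0],[0,0,0],1],[[0,-0.02,0],[0,0,0],1],[[0,-0.03,0],[0,0,0],1],[[0,-0.03,0],[0,0,0],1],[[0,-0.03,0],[0,0,0],1]]'; python3 go.py
python3 -m handwheel '[[[0,-0.002,0],[0,0,0],1],[[0,-0.004,0],[0,0,0],1],[[0,-0.006,0],[0,0,0],1],[[0,-0.008,0],[0,0,0],1],[[0,-0.008,0],[0,0,0],1]]'; python3 go.py
```

```text
time_s: 8.05
eef_pos: [0.497, -0.1408, 0.2322]
tcp_rot: [-0.0, -0.614, 0.789, -0.0]
ft_force: [-0.0, -0.2, -2.5]
width: 0.0111
t 8.05 pos [ 0.497  -0.1408  0.2322] xang -104.27 z [ 0.0005 -0.0007 -1.    ] F [-0.0065 -0.1625 -2.5424] M [ 0.011   0.032  -0.0702] w 0.0111
time_s: 8.68
eef_pos: [0.5049, -0.1428, 0.2322]
tcp_rot: [0.0, -0.614, 0.789, -0.0]
ft_force: [0.9, -0.5, -2.7]
width: 0.011
t 8.68 pos [ 0.5049 -0.1428  0.2322] xang -104.27 z [ 0.0006 -0.0007 -1.    ] F [ 0.8799 -0.4685 -2.701 ] M [-0.0617 -0.0334  0.014 ] w 0.011
```

```bash
python3 -m handwheel '[[[0,-0.001,0],[0,0,0],1],[[0,-0.002,0],[0,0,0],1],[[0,-0.003,0],[0,0,0],1],[[0,-0.004,0],[0,0,0],1],[[0,-0.004,0],[0,0,0],1]]'; python3 go.py
python3 -m handwheel '[[[0,-0.001,0],[0,0,0],1],[[0,-0.002,0],[0,0,0],1],[[0,-0.003,0],[0,0,0],1],[[0,-0.004,0],[0,0,0],1],[[0,-0.004,0],[0,0,0],1]]'; python3 go.py
```

```text
time_s: 9.3
eef_pos: [0.5084, -0.1437, 0.232]
tcp_rot: [-0.0, -0.614, 0.789, -0.0]
ft_force: [-3.3, 1.3, -0.8]
width: 0.0112
t 9.3 pos [ 0.5084 -0.1437  0.232 ] xang -104.27 z [-0.0004 -0.0005 -1.    ] F [-3.2836  1.2937 -0.8105] M [ 0.2646  0.8005 -0.0151] w 0.0112
time_s: 9.93
eef_pos: [0.5122, -0.1447, 0.2319]
tcp_rot: [-0.0, -0.614, 0.789, 0.0]
ft_force: [-3.5, 0.7, -2.0]
width: 0.0112
t 9.93 pos [ 0.5122 -0.1447  0.2319] xang -104.27 z [-0.0007 -0.0004 -1.    ] F [-3.4865  0.6897 -2.0363] M [0.3027 0.9273 0.0004] w 0.0112
```

Contact came right where predicted (about 3.5 N), so the gate is yielding. I'll keep pushing until about 7.5 N.

```bash
python3 -m handwheel '[[[0,-0.002,0],[0,0,0],1],[[0,-0.003,0],[0,0,0],1],[[0,-0.005,0],[0,0,0],1],[[0,-0.006,0],[0,0,0],1],[[0,-0.006,0],[0,0,0],1]]'; python3 go.py
python3 -m handwheel '[[[0,-0.001,0],[0,0,0],1],[[0,-0.002,0],[0,0,0],1],[[0,-0.003,0],[0,0,0],1],[[0,-0.003,0],[0,0,0],1],[[0,-0.003,0],[0,0,0],1]]'; python3 go.py
```

```text
time_s: 10.55
eef_pos: [0.5178, -0.1461, 0.2317]
tcp_rot: [-0.001, -0.614, 0.789, 0.0]
ft_force: [-3.9, 0.2, -3.1]
width: 0.0111
t 10.55 pos [ 0.5178 -0.1461  0.2317] xang -104.27 z [-0.0013 -0.0004 -1.    ] F [-3.9028  0.2227 -3.0569] M [ 0.2271  1.1324 -0.0261] w 0.0111
time_s: 11.18
eef_pos: [0.5207, -0.1468, 0.2315]
tcp_rot: [-0.001, -0.614, 0.789, 0.0]
ft_force: [-4.1, 0.6, -3.9]
width: 0.0111
t 11.18 pos [ 0.5207 -0.1468  0.2315] xang -104.27 z [-0.0015 -0.0003 -1.    ] F [-4.1146  0.6248 -3.8998] M [0.2457 1.1133 0.0082] w 0.0111
```

```bash
python3 -m handwheel '[[[0,-0.001,0],[0,0,0],1],[[0,-0.002,0],[0,0,0],1],[[0,-0.003,0],[0,0,0],1],[[0,-0.003,0],[0,0,0],1],[[0,-0.003,0],[0,0,0],1]]'; python3 go.py
python3 -m handwheel '[[[0,-0.001,0],[0,0,0],1],[[0,-0.002,0],[0,0,0],1],[[0,-0.002,0],[0,0,0],1],[[0,-0.002,0],[0,0,0],1],[[0,-0.002,0],[0,0,0],1]]'; python3 go.py
```

```text
time_s: 11.8
eef_pos: [0.5235, -0.1476, 0.2314]
tcp_rot: [-0.001, -0.614, 0.789, 0.0]
ft_force: [-5.3, 1.4, -3.3]
width: 0.0108
t 11.8 pos [ 0.5235 -0.1476  0.2314] xang -104.27 z [-0.0016 -0.0003 -1.    ] F [-5.2769  1.3792 -3.2623] M [0.3084 1.2162 0.0012] w 0.0108
time_s: 12.42
eef_pos: [0.5255, -0.1481, 0.2314]
tcp_rot: [-0.001, -0.614, 0.789, 0.0]
ft_force: [-5.1, 2.4, -3.7]
width: 0.011
t 12.43 pos [ 0.5255 -0.1481  0.2314] xang -104.27 z [-0.0016 -0.0003 -1.    ] F [-5.1145  2.3926 -3.6643] M [0.3125 1.1484 0.0048] w 0.011
```

```bash
python3 -m handwheel '[[[0,-0.001,0],[0,0,0],1],[[0,-0.002,0],[0,0,0],1],[[0,-0.002,0],[0,0,0],1],[[0,-0.002,0],[0,0,0],1],[[0,-0.002,0],[0,0,0],1]]'; python3 go.py
```

```text
time_s: 13.05
eef_pos: [0.5274, -0.1486, 0.2314]
tcp_rot: [-0.001, -0.614, 0.789, 0.0]
ft_force: [-4.5, 1.9, -5.3]
width: 0.0109
t 13.05 pos [ 0.5274 -0.1486  0.2314] xang -104.27 z [-0.0015 -0.0004 -1.    ] F [-4.4505  1.8606 -5.2553] M [0.1983 1.0237 0.004 ] w 0.0109
```

```bash
python3 -m handwheel '[[[0,0,0.002],[0,0,0],1],[[0,0,0.004],[0,0,0],1],[[0,0,0.006],[0,0,0],1],[[0,0,0.008],[0,0,0],1],[[0,0,0.010],[0,0,0],1]]'; python3 go.py
python3 -m handwheel '[[[0,0,0.002],[0,0,0],1],[[0,0,0.004],[0,0,0],1],[[0,0,0.006],[0,0,0],1],[[0,0,0.008],[0,0,0],1],[[0,0,0.009],[0,0,0],1]]'; python3 go.py
```

```text
time_s: 13.68
eef_pos: [0.5277, -0.1487, 0.2214]
tcp_rot: [-0.001, -0.614, 0.789, 0.0]
ft_force: [-3.1, 0.9, -3.4]
width: 0.0113
t 13.68 pos [ 0.5277 -0.1487  0.2214] xang -104.27 z [-0.0009 -0.0005 -1.    ] F [-3.109   0.8552 -3.4137] M [ 0.2098  0.8526 -0.0066] w 0.0113
time_s: 14.3
eef_pos: [0.5284, -0.1488, 0.2126]
tcp_rot: [0.0, -0.614, 0.789, -0.0]
ft_force: [-1.0, 0.2, -1.7]
width: 0.0109
t 14.3 pos [ 0.5284 -0.1488  0.2126] xang -104.27 z [ 0.0007 -0.0007 -1.    ] F [-0.9843  0.2064 -1.7398] M [-0.0195 -0.0606 -0.0243] w 0.0109
```

The contact force has dropped to zero, so the gate seems to have snapped. I'll lower the rest of the way to seat the bar.

```bash
python3 -m handwheel '[[[0,0,0.002],[0,0,0],1],[[0,0,0.004],[0,0,0],1],[[0,0,0.006],[0,0,0],1],[[0,0,0.008],[0,0,0],1],[[0,0,0.008],[0,0,0],1]]'; python3 go.py
python3 -m handwheel '[[[0,0,0.0005],[0,0,0],1],[[0,0,0.001],[0,0,0],1],[[0,0,0.0015],[0,0,0],1],[[0,0,0.002],[0,0,0],1],[[0,0,0.002],[0,0,0],1]]'; python3 go.py
python3 - <<'E'
from h import *
A=bot.snapshot("scene")
cv2.imwrite("pics/g3.png",cv2.resize(A[125:195,260:330],None,fx=8,fy=8,interpolation=2)[...,::-1])
E
```

```text
time_s: 14.92
eef_pos: [0.5283, -0.1488, 0.2044]
tcp_rot: [-0.0, -0.614, 0.789, -0.0]
ft_force: [-0.9, -0.4, -1.8]
width: 0.0112
t 14.93 pos [ 0.5283 -0.1488  0.2044] xang -104.27 z [ 0.0003 -0.0007 -1.    ] F [-0.9408 -0.424  -1.7759] M [0.0591 0.0253 0.0345] w 0.0112
time_s: 15.55
eef_pos: [0.5283, -0.1488, 0.2024]
tcp_rot: [-0.0, -0.614, 0.789, -0.0]
ft_force: [0.4, -0.8, -2.4]
width: 0.0107
t 15.55 pos [ 0.5283 -0.1488  0.2024] xang -104.27 z [ 0.0003 -0.0007 -1.    ] F [ 0.4379 -0.7658 -2.4242] M [0.0054 0.0888 0.0296] w 0.0107
```

View pics/g3.png

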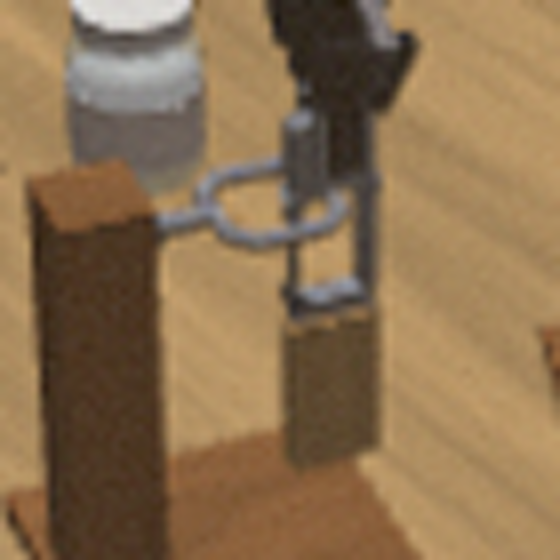

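The bar is inside the hook with the gate shut in front of the spine (crop: bar at (330,205), gate at (295,240)). I'll take up the last gap slowly.

```bash
python3 -m handwheel '[[[0,0,0.0005],[0,0,0],1],[[0,0,0.001],[0,0,0],1],[[0,0,0.0015],[0,0,0],1],[[0,0,0.0015],[0,0,0],1],[[0,0,0.0015],[0,0,0],1]]'; python3 go.py
```

```text
time_s: 16.23
eef_pos: [0.5286, -0.1488, 0.2019]
tcp_rot: [0.0, -0.614, 0.789, -0.001]
ft_force: [-3.4, 0.3, 8.3]
width: 0.011
t 16.23 pos [ 0.5286 -0.1488  0.2019] xang -104.27 z [ 0.0015 -0.0009 -1.    ] F [-3.4372  0.2556  8.3003] M [ 0.1378  0.6596 -0.0088] w 0.011
```

```bash
python3 -m handwheel '[[[0,0.0004,0.001],[0,0,0],1],[[0,0.0004,0.0011],[0,0,0],1],[[0,0.0004,0.0011],[0,0,0],1],[[0,0.0004,0.0011],[0,0,0],1],[[0,0.0004,0.0011],[0,0,0],1]]'; python3 go.py
```

```text
time_s: 16.85
eef_pos: [0.5286, -0.1489, 0.2018]
tcp_rot: [0.001, -0.614, 0.79, -0.001]
ft_force: [-2.3, 1.2, 9.5]
width: 0.011
t 16.85 pos [ 0.5286 -0.1489  0.2018] xang -104.28 z [ 0.0031 -0.0013 -1.    ] F [-2.2513  1.2422  9.5416] M [0.1414 0.5619 0.0334] w 0.011
```

```bash
python3 -m handwheel '[[[0,0.0002,0.0011],[0,0,0],1],[[0,0.0002,0.0011],[0,0,0],1],[[0,0.0002,0.0011],[0,0,0],1],[[0,0.0002,0.0011],[0,0,0],1],[[0,0.0002,0.0011],[0,0,0],1]]'; python3 go.py
```

```text
time_s: 17.48
eef_pos: [0.5287, -0.1489, 0.2018]
tcp_rot: [0.001, -0.614, 0.79, -0.002]
ft_force: [-4.1, 0.7, 9.9]
width: 0.0112
t 17.48 pos [ 0.5287 -0.1489  0.2018] xang -104.28 z [ 0.0044 -0.0017 -1.    ] F [-4.14    0.6763  9.8931] M [ 0.1486  0.7269 -0.0774] w 0.0112
```

Tug held at 9.5 to 9.9 N and the hook is caught. Next I'll ease the load and release.

```bash
python3 -m handwheel '[[[0,0.0003,0.0006],[0,0,0],1],[[0,0.0003,0.0003],[0,0,0],1],[[0,0.0003,0],[0,0,0],1],[[0,0.0003,0],[0,0,0],1],[[0,0.0003,0],[0,0,0],1]]'; python3 go.py
```

```text
time_s: 18.1
eef_pos: [0.5286, -0.1488, 0.2019]
tcp_rot: [0.001, -0.614, 0.79, -0.002]
ft_force: [-2.0, 0.2, 5.4]
width: 0.011
t 18.1 pos [ 0.5286 -0.1488  0.2019] xang -104.29 z [ 0.0049 -0.0017 -1.    ] F [-2.0475  0.2224  5.3792] M [ 0.028   0.1848 -0.0181] w 0.011
```

```bash
python3 -m handwheel '[[[0,0.0003,-0.0002],[0,0,0],1],[[0,0.0003,-0.0004],[0,0,0],1],[[0,0.0003,-0.0005],[0,0,0],1],[[0,0.0003,-0.0005],[0,0,0],1],[[0,0.0003,-0.0005],[0,0,0],1]]'; python3 go.py
```

```text
time_s: 18.73
eef_pos: [0.5283, -0.1488, 0.2023]
tcp_rot: [0.001, -0.614, 0.79, -0.002]
ft_force: [2.5, 0.2, -1.3]
width: 0.0109
t 18.73 pos [ 0.5283 -0.1488  0.2023] xang -104.28 z [ 0.0047 -0.0017 -1.    ] F [ 2.5121  0.2318 -1.3499] M [-0.1455 -0.3791  0.0311] w 0.0109
```

```bash
python3 -m handwheel '[[[0,0,0],[0,0,0],0.85],[[0,0,0],[0,0,0],0.75],[[0,0,0],[0,0,0],0.65],[[0,0,0],[0,0,0],0.55],[[0,0,0],[0,0,0],0.55]]'; python3 go.py
python3 - <<'E'
from h import *
A=bot.snapshot("scene");B=bot.snapshot("top")
cv2.imwrite("pics/g4.png",np.hstack([cv2.resize(A[115:185,260:330],None,fx=5.5,fy=5.5,interpolation=2),cv2.resize(B[180:250,345:415],None,fx=5.5,fy=5.5,interpolation=2)])[...,::-1])
E
```

```text
time_s: 19.35
eef_pos: [0.5283, -0.1487, 0.2023]
tcp_rot: [0.001, -0.614, 0.79, -0.002]
ft_force: [0.4, 0.7, -0.3]
width: 0.0382
t 19.35 pos [ 0.5283 -0.1487  0.2023] xang -104.29 z [ 0.0047 -0.0016 -1.    ] F [ 0.3958  0.7411 -0.254 ] M [ 0.0428 -0.0641  0.0109] w 0.0382
```

View pics/g4.png

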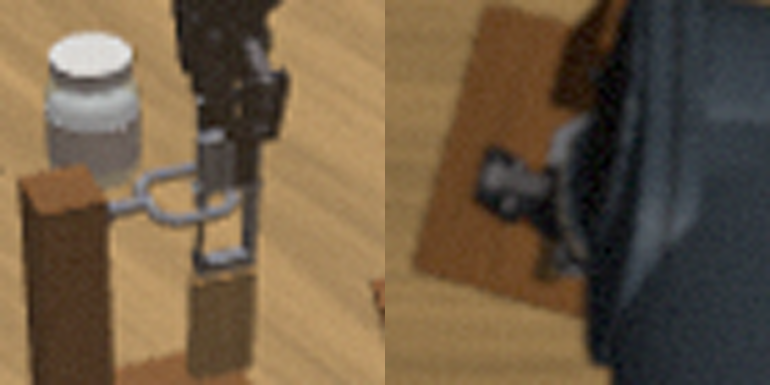

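The fingers are clear of the head and the paddle hangs from the bar (crop: head at (215,160), bar at (215,210)). I'll raise the gripper slowly.

```bash
python3 -m handwheel '[[[0,0,0],[0,0,0],0.4],[[0,0,0],[0,0,0],0.3],[[0,0,-0.01],[0,0,0],0.3],[[0,0,-0.025],[0,0,0],0.3],[[0,0,-0.04],[0,0,0],0.3]]'; python3 go.py
python3 -m handwheel '[[[0,0,-0.03],[0,0,0],0.3],[[0,0,-0.06],[0,0,0],0.3],[[0,0,-0.09],[0,0,0],0.3],[[0,0,-0.12],[0,0,0],0.3],[[0,0,-0.12],[0,0,0],0.3]]'; python3 go.py
python3 - <<'E'
from h import *
A=bot.snapshot("scene");B=bot.snapshot("top")
cv2.imwrite("pics/g5.png",np.hstack([cv2.resize(A[100:270,240:410],None,fx=2.3,fy=2.3,interpolation=2),cv2.resize(A[125:195,260:330],None,fx=5.586,fy=5.586,interpolation=2)[:391,:391]])[...,::-1])
E
```

```text
time_s: 20.08
eef_pos: [0.5284, -0.1487, 0.2438]
tcp_rot: [0.002, -0.614, 0.79, -0.002]
ft_force: [0.1, -0.1, -0.9]
width: 0.0596
t 20.07 pos [ 0.5284 -0.1487  0.2438] xang -104.28 z [ 0.0056 -0.0019 -1.    ] F [ 0.0704 -0.1258 -0.9339] M [-0.0235 -0.0472  0.0088] w 0.0596
time_s: 20.7
eef_pos: [0.5286, -0.1487, 0.3672]
tcp_rot: [0.003, -0.614, 0.79, -0.004]
ft_force: [0.7, -0.1, -0.9]
width: 0.0599
t 20.7 pos [ 0.5286 -0.1487  0.3672] xang -104.29 z [ 0.0109 -0.0029 -0.9999] F [ 0.7416 -0.084  -0.933 ] M [0.0256 0.0064 0.0433] w 0.0599
```

View pics/g5.png

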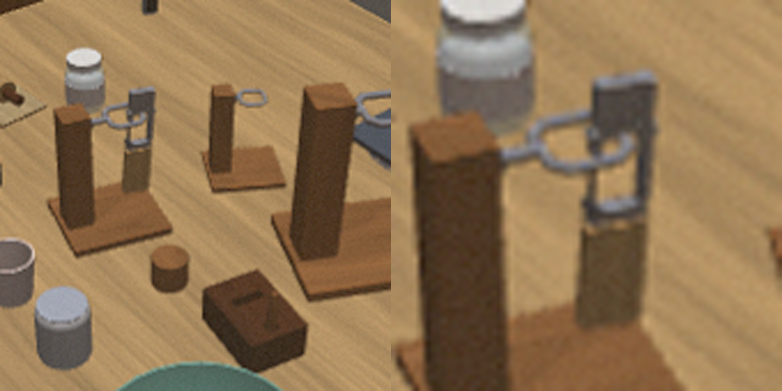

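It hangs free on the bar with the gate shut, the rack is empty, and the bystanders are in place. I'll wait for any sway to die and check by image difference.

```bash
Z='[[[0,0,0],[0,0,0],0.3],[[0,0,0],[0,0,0],0.3],[[0,0,0],[0,0,0],0.3],[[0,0,0],[0,0,0],0.3],[[0,0,0],[0,0,0],0.3]]'
cat > d.py <<'E'
from h import *
import os
A=bot.snapshot("scene").astype(float);
if os.path.exists("prev.npy"):
    d=A-np.load("prev.npy"); print("paddle rms",d[130:192,290:312].std().round(2),"bg rms",d[200:260,400:440].std().round(2))
    s=cv2.phaseCorrelate(np.load("prev.npy")[135:192,288:312].mean(2),A[135:192,288:312].mean(2));print("shift px",s)
np.save("prev.npy",A)
E
python3 d.py
python3 -m handwheel '[[[0,0,0],[0,0,0],0.3],[[0,0,0],[0,0,0],0.3],[[0,0,0],[0,0,0],0.3],[[0,0,0],[0,0,0],0.3],[[0,0,0],[0,0,0],0.3]]' >/dev/null; python3 d.py
python3 -m handwheel '[[[0,0,0],[0,0,0],0.3],[[0,0,0],[0,0,0],0.3],[[0,0,0],[0,0,0],0.3],[[0,0,0],[0,0,0],0.3],[[0,0,0],[0,0,0],0.3]]' >/dev/null; python3 d.py
python3 -m handwheel '[[[0,0,0],[0,0,0],0.3],[[0,0,0],[0,0,0],0.3],[[0,0,0],[0,0,0],0.3],[[0,0,0],[0,0,0],0.3],[[0,0,0],[0,0,0],0.3]]'; python3 d.py
python3 - <<'E'
from h import *
a=cv2.imread("pics/scene1.png").astype(float);b=np.load("prev.npy")[...,::-1]
d=cv2.GaussianBlur(np.abs(a-b).sum(2),(5,5),0)>40
n,_,s,_=cv2.connectedComponentsWithStats(d.astype(np.uint8));print([x.tolist() for x in s[1:] if x[4]>12])
E
```

```text
paddle rms 3.05 bg rms 2.96
shift px ((-0.020853483039333653, 0.038620588936133515), 0.9587103388847723)
paddle rms 3.12 bg rms 2.98
shift px ((0.04147858649194802, 0.02614286094303253), 0.9867080937633967)
time_s: 22.82
eef_pos: [0.5273, -0.1485, 0.3636]
tcp_rot: [0.001, -0.614, 0.79, -0.002]
ft_force: [0.3, -0.0, 0.5]
width: 0.0602
paddle rms 3.11 bg rms 3.01
shift px ((-0.04632879220596209, 0.023417021225125012), 0.9531737526727304)
[[285, 0, 45, 109, 2131], [301, 0, 5, 4, 16], [384, 0, 81, 120, 4417], [451, 99, 17, 38, 243], [419, 113, 14, 16, 116], [413, 121, 6, 9, 34], [292, 137, 17, 47, 577], [341, 194, 16, 32, 385], [342, 226, 12, 7, 49]]
```

The paddle is still. The only changes since the first picture are the arm, the hung paddle and the empty slot. Handing in.

```bash
python3 -c "
from station import bot
print(bot.job_done(), bot.get_obs()['time_s'])"
```

```text
the job is handed in; nothing more can be done
the job is handed in; nothing more can be done
```

The paddle is hanging at rest on the eye bolt of the middle-sized stand, and I have handed the job in. It took about 23 s of the 54 s allowed.

- **Hooking:** I lifted the paddle straight out of the rack and felt the gate touch the bar where the camera fit had put it. I pushed until the gate opened (readings up to about 5.5 N sideways) and lowered the hook; the contact force then fell to nothing, as it should when the gate snaps shut.
- **Tug:** The gripper pulled down with 8.3 N at first and then 9.5–9.9 N over two holds of about 0.6 s each. The hook stayed caught. Adding the paddle's roughly 2.5 N weight, the load on the eye was about 12.5 N, well under the 25 N limit.
- **Last checks:** The final picture shows the bar inside the hook and the gate shut. Three picture comparisons over about 2 s showed no movement of the paddle beyond camera noise. Compared with the first picture, the scene camera shows changes only at the arm, the hung paddle and the empty slot.

No check failed or disagreed. Forces were read only at the end of each move, so short peaks in between were not seen. While I was easing off the tug, a sideways force of 2–4 N showed; it was gone after release.

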